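# Tuck the guard strip under the watchmaker's glass top and hold it down

## Robot

A 6-joint arm with a two-finger parallel gripper is mounted at the origin on the work surface. World frame = base frame: x ahead of the robot, y to its left, z up, the work surface at z = 0. Lengths are in m, angles in rad, forces in N, time in s.
With the tool pointing down it reaches from about 0.35 to 0.725 m from the base axis. Payload 6 kg.
Tool frame: the origin (TCP) lies where the fingers leave the gripper's body, on its centre line; the fingertips stand 73 mm ahead of it and the grasp point (between the pads) lies 54 mm ahead of it; z points along the fingers, y is the direction in which the jaws open and shut (so a half turn about z gives the same grasp; the last joint's range is limited). The gripper opens to 85 mm and grips with 20 to 120 N. Pads are 22 mm wide; open, the fingers measure 114 mm over their backs; the gripper's body (76 mm by 85 mm) begins 54 mm behind the grasp point. The pads swing forward as they close: fully open they stand 13 mm farther back than shut.
Start: joints at [-0.96, 0.04, 0.085, 0, -1.615, -0.334], TCP at [0.164, -0.577, 0.304] pointing down, gripper open.
Joint ranges: [-2.56, 2.56], [-1.29, 2.01], [-1.08, 1.49], [-3.29, 1.98], [-2.81, -0.18], [-2.99, 2.99]. Speed limits (rad/s): [2.57, 2.57, 3.01, 3.14, 3.14, 3.14].

## Interface

Orientations are given as a unit quaternion [x, y, z, w].
In Python, from workcell import robot, get_image, camera_info, models gives the robot as it stands. The module is installed in compiled form; this text tells all that it offers.
- The arm moves only by the tool send_rows, never from a script. Its argument "motion" is a list of rows, each a list of 7 numbers: the turn, a rotation vector about the world's x, y, z in rad, then the shift along the world's x, y, z in mm, then the opening, from -1 (shut) to 1 (fully open), so that 0 is half open. In form: [[ax, ay, az, dx, dy, dz, jaw], ...]. A call has 1 to 12 rows; each row shifts and turns the pose as measured when the row begins; what a row does not reach is not made up. A row lasts 1/12 s, in which the tool goes at most 41.7 mm and 7.16 degrees, less where a joint would pass 70% of its speed; a pose out of reach is approached as far as the arm can. A call with a gripper value outside its range is refused whole. The fingers move at their own pace and stop on an object; "newtons" is the grip in N (left out, the last holds). Time passes only in rows, so rows that do not move let the fingers close. It gives the time, the measured TCP pose, the force and the opening at its end, in the units of the state.
- robot.read_state(): the state, without advancing time (a new reading comes with each control period).
- get_image(name): name is "scene" or "top"; returns the picture (400x640x3 uint8, red, green, blue); there is no depth.
- camera_info(name): a dict with "fx", "fy", "cx", "cy" (pixels), "rvec" (rotation vector, rad) and "tvec" (3), from world to camera coordinates, as OpenCV has them. Camera axes: x right, y down, z forward; pixel columns grow to the right and rows downward; lengths in m; the calibration is good to about 2 mm. A picture is of the moment at which its call begins. camera_info takes no time and is no camera call.
- robot.hand_in(): hands the job in, once; it reports no verdict.
Trained networks look in the newest picture that a camera, given by its name, has taken for a name from the list of things; names that differ only in an ending like _2 or _b are one class to them, and where a whole thing is asked for, a point or a joint stands for the part that bears it (a point fixed in the world has none). Each returns a list of dicts, best first, with "p" (0 to 1); they miss things now and then, are a little off and sometimes report something else, mostly with a low value. They report only what shows in the picture. A call takes as long as a camera call.
- models.find_in(camera, query): "extent" ([centre column, centre row, width, height] in pixels, round what is visible of it).
- models.masks_of(camera, query): "region" (400x640 bool, what is visible of it) and "extent" ([centre column, centre row, width, height] in pixels, round what is visible of it).
- models.landmark_of(camera, query): "centre" ([column, row] in pixels: a listed point, or the origin of a listed thing).
The state is a dict: "clock": time; "joints": joint angles; "joint_velocities": joint speeds; "joint_efforts": joint torques, N m; "position": TCP position; "tcp_rot": TCP orientation; "force": force on the tool from outside, world axes, zero at the start; "ft_torque": the same for the moment, N m; "finger_gap": finger opening in m.
Only numpy, scipy, OpenCV 4.12 (cv2) and the standard library are available. Lean on these libraries where they do the work, as an engineer would, in place of code of your own. Each camera call takes 0.05 s, during which the arm holds its last target. There are 200 camera calls.

## Task

Fit the loose guard strip to the glass work top: slide its metal tongue flat under the front edge of the glass (the edge facing the robot), until the wooden upstand sits snug along that edge with its ends flush with the glass's two corners. Do not lift the glass, push it out of its place or disturb the other things on the bench. Finish while still holding the strip, pressing the strip (not the glass) firmly down flat on the bench, ready for its screws to be driven.

Things in the scene. Friction and masses are not known exactly. Their poses are not given: they have to be found in the camera images.
- glass: Glass work top: pale frosted sheet, 280 x 280 x 8 mm, loose, 1.55 kg, on four rubber feet: underside 6 mm, top 14 mm above the bench. Origin on the bench below its centre; x points away from the front edge (the one towards the robot, at x = -140 mm), y left, z up. Front feet 50 mm behind that edge, 110 mm either side of the middle. About 10 N along the bench slides it
- glass_front (a point): Middle of the glass's front edge, half-way through its thickness (10 mm above the bench)
- glass_left (a point): Left end (+y) of the glass's front edge, at its corner, 10 mm above the bench
- glass_right (a point): Right end (-y) of the glass's front edge, at its corner, 10 mm above the bench
- strip: Guard strip, loose, 130 to 270 g: wooden upstand 12 mm thick (x), 280 mm long (y), top 43 mm above the underside, on a flat aluminium tongue 3 mm thick that projects 28 mm on the +x side only, over the full length. Starts flat on the bench, upstand up, left or right of the glass. Origin on the underside below the upstand's middle; x points to the tongue's free edge, y along the strip, z up
- strip_mid (a point): Middle of the upstand's length and thickness, 23 mm above the underside; axes as the strip's. Grip it here across its 12 mm; with the fingertips 18 mm or more above the bench the fingers pass over the glass. Screw holes in its top, 30 mm from either end, stay free
- strip_left (a point): The +y end of the upstand's face on the tongue side (6 mm in x from the strip's mid-plane, 140 mm from its middle), 10 mm above the underside. Meets glass_left when fitted
- strip_right (a point): The -y end of the same face, 10 mm above the underside. Meets glass_right when fitted
- table: The bench: grey laminate, its top at z = 0; fixed
- batten: Bystander: plain wooden offcut, 20 by 240 by 20 mm, with no tongue, lying on the other side of the glass from the strip. Origin under its centre, length along y
- screw_tin: Bystander: small open steel tin of brass screws, 75 by 55 by 22 mm, between the robot and the glass. Origin under its centre
- driver: Bystander: screwdriver, 160 mm long, about 25 mm thick, lying between the robot and the glass. Origin under its middle, length along x
- calliper: Bystander: digital calliper, 225 by 87 by 15 mm, lying to the right rear. Origin under its middle, length along x
- blower: Bystander: green rubber dust blower, 66 mm across, 93 mm tall, standing to the left rear. Origin under its centre
- movement_holder: Bystander on the glass: small metal vice with a brass watch movement, 48 by 64 by 18 mm. Origin under its centre
- loupe: Bystander on the glass: black eye loupe, 38 mm across, 30 mm tall. Origin under its centre
- dish: Bystander on the glass: clear covered dish, 68 mm across, 23 mm tall. Origin under its centre

How it is judged:
On the way:
1. the tongue is started under the glass along its whole length, the strip lying flat (x of each of strip_left, strip_right in the frame of glass above -0.165 m and height (world z) of each of strip_left, strip_right below 0.0135 m and y of strip_left in the frame of glass between 0.09 and 0.19 m), for 0.05 s.
At the end, for the whole second after the job is handed in: Upstand snug on the glass's front edge (gap under 4.5 mm at both ends), ends within 8 mm of its corners, tongue under the glass; strip flat (0.04 rad, no end 2.5 mm up) and still, held by the fingers and pressed on the bench with over 6 N; fingers off the glass, glass not raised (x of strip_left in the frame of glass between -0.1445 and -0.1375 m and y of strip_left in the frame of glass between 0.132 and 0.148 m and height (world z) of each of strip_left, strip_right below 0.0125 m and x of strip_right in the frame of glass between -0.1445 and -0.1375 m and y of strip_right in the frame of glass between -0.148 and -0.132 m and angle between strip_mid's own z axis and vertical below 0.04 rad and linear speed of strip below 0.01 m/s and contact force between the fingers and strip above 2 N and contact force between strip and table above 6 N and contact force between the fingers and glass below 1 N and height (world z) of each of glass_left, glass_right below 0.012 m); the arm keeps its last pose, push and grip.
It fails at once if the glass is lifted: an end of its front edge more than 2.5 mm up (height (world z) of any of glass_left, glass_right above 0.0125 m).
It fails at once if the glass is pushed out of place: an end of its front edge moved more than 10 mm (distance of any of glass_left, glass_right from where it was at the start of the episode above 0.01 m).
It fails at once if a bystander is disturbed (moved more than 20 mm) (distance of any of batten, screw_tin, driver, calliper, blower, movement_holder, loupe, dish from where it was at the start of the episode above 0.02 m).
It also fails if it takes over 42 s, if anything falls off the work surface, if the arm or the gripper's body presses on something with over 40 N, if the wrist force passes 120 N, or if a joint passes its speed limit or range.

## Working session

There is one attempt and no reset: what is moved stays moved. The work goes in short steps, Python scripts to look and compute and a tool call to move; the robot and the scene stay as the last step left them, time stands still between calls to the robot, and variables do not carry over. Pictures are saved under pics/ and viewed, about 8 in all and at most 12, crops included, and the job is handed in when it is done.

Besides the shell and the picture viewer there is one more tool, called after "Call:" as name(argument=value, ...), one argument or row to a line, values as JSON. send_rows: Moves the arm, as the interface text tells. Its arguments: {"type":"object","properties":{"motion":{"type":"array"},"newtons":{"type":"number"}},"required":["motion"]}

```bash
mkdir -p pics
cat > h.py <<'E'
import numpy as np, cv2
from workcell import robot, get_image, camera_info, models
def ray(cam,uv,z):
    c=camera_info(cam); K=np.array([[c['fx'],0,c['cx']],[0,c['fy'],c['cy']],[0,0,1.]])
    R=cv2.Rodrigues(np.array(c['rvec'],float))[0]; t=np.array(c['tvec'],float)
    d=R.T@np.linalg.solve(K,np.array([uv[0],uv[1],1.])); o=-R.T@t
    return o+d*(z-o[2])/d[2]
def proj(cam,P):
    c=camera_info(cam); K=np.array([[c['fx'],0,c['cx']],[0,c['fy'],c['cy']],[0,0,1.]])
    return cv2.projectPoints(np.array(P,float).reshape(-1,3),np.array(c['rvec'],float),np.array(c['tvec'],float),K,None)[0].reshape(-1,2)
def lm(cam,q,z):
    r=models.landmark_of(cam,q)
    return [(round(a['p'],2),np.round(a['centre'],1).tolist(),np.round(ray(cam,a['centre'],z)*1000,1).tolist()[:2]) for a in r[:2]]
def save(n,im): cv2.imwrite('pics/'+n,im[:,:,::-1])
E
python3 - <<'E'
from h import *
for c in('top','scene'):
    save(c+'0.png',get_image(c))
    for q,z in [('glass_front',.01),('glass_left',.01),('glass_right',.01),('strip_mid',.023),('strip_left',.01),('strip_right',.01),('glass',0),('screw_tin',0),('driver',0),('batten',0)]:
        print(c,q,lm(c,q,z))
s=robot.read_state();print(s['clock'],s['position'],s['tcp_rot'],s['finger_gap'],s['force'])
E
```

```text
top glass_front [(0.9, [332.8, 187.7], [555.8, 14.8])]
top glass_left [(0.66, [285.5, 179.2], [580.9, 168.0]), (0.57, [446.3, 149.9], [684.6, -349.7])]
top glass_right [(0.82, [374.4, 199.0], [521.5, -119.1])]
top strip_mid [(0.82, [443.3, 243.3], [384.4, -335.2])]
top strip_left [(0.59, [488.0, 237.1], [406.5, -478.9])]
top strip_right [(0.57, [406.1, 259.3], [332.0, -220.6])]
top glass [(0.63, [345.1, 149.5], [683.0, -23.1])]
top screw_tin [(0.63, [302.1, 243.0], [377.1, 110.2]), (0.61, [238.3, 152.6], [667.5, 326.4])]
top driver [(0.72, [335.9, 249.1], [359.7, 1.6]), (0.68, [347.4, 242.4], [381.7, -34.8])]
top batten [(0.86, [239.7, 221.6], [441.9, 313.3]), (0.62, [289.8, 178.9], [583.4, 155.1])]
scene glass_front [(0.89, [314.6, 196.6], [544.5, 12.5]), (0.6, [255.1, 228.4], [748.3, 22.2])]
scene glass_left [(0.89, [330.1, 235.2], [584.0, 156.0]), (0.17, [249.9, 226.2], [757.0, 7.3])]
scene glass_right [(0.91, [296.3, 163.7], [519.8, -134.5])]
scene strip_mid [(0.91, [300.2, 108.9], [378.5, -344.0]), (0.66, [262.5, 188.3], [663.1, -89.5])]
scene strip_left [(0.68, [275.7, 96.0], [406.8, -468.0])]
scene strip_right [(0.69, [331.7, 127.7], [333.0, -215.7]), (0.59, [219.6, 143.6], [683.1, -350.6])]
scene glass [(0.8, [268.0, 214.0], [689.4, -11.5])]
scene screw_tin [(0.83, [383.2, 193.1], [360.0, 104.6]), (0.68, [218.5, 143.9], [683.5, -361.9])]
scene driver [(0.81, [351.3, 165.7], [374.2, -41.4])]
scene batten [(0.59, [406.5, 250.9], [434.3, 306.3]), (0.36, [268.2, 211.5], [684.3, -19.5])]
1.1 [ 0.16397931 -0.57713131  0.30386898] [-1.37940473e-01  9.90440520e-01  4.68470484e-05 -1.46396621e-05] 0.08530327991593221 [-0.5789078  -0.53891156  0.2427036 ]
```

View pics/top0.png

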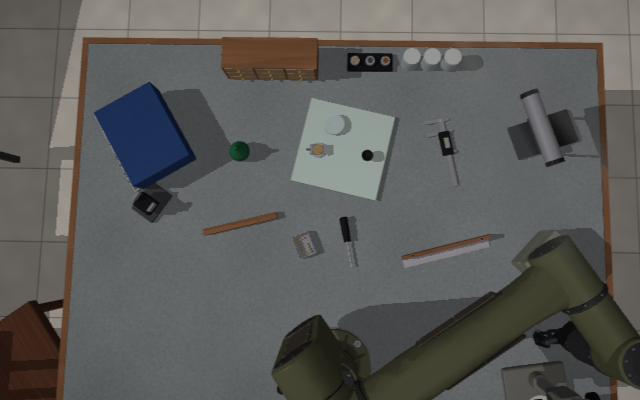

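View pics/scene0.png

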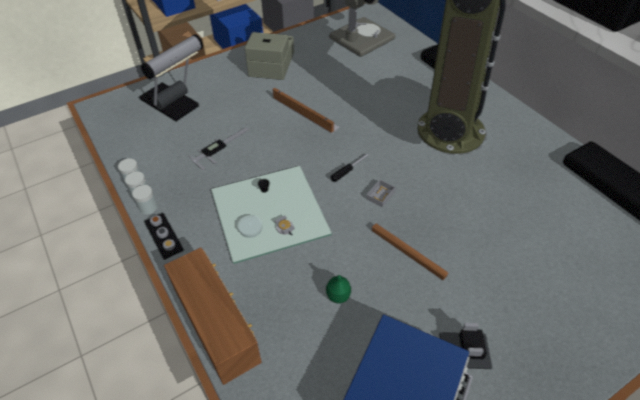

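The top view shows the glass with its front edge from (291,180) to (377,199). The strip is at (403,262)–(490,243) on the right, with its tongue towards the robot, so it needs about 150° of turn. The driver at (348,240) and the tin at (305,244) lie in front of the glass, and the batten is at (240,223). Next I'll refine the poses by fitting projected boxes to the masks.

```bash
cat >> h.py <<'E'
from scipy.optimize import minimize
BOX={'glass':[(-.14,.14,-.14,.14,.006,.014)],'strip':[(-.006,.006,-.14,.14,0,.043),(-.006,.034,-.14,.14,0,.003)]}
def render(cam,name,p,k=4,z0=0):
    im=np.zeros((400*k,640*k),np.uint8)
    for a,b,c,d,e,f in BOX[name]:
        P=np.array([[x,y,z+z0] for x in(a,b) for y in(c,d) for z in(e,f)])
        cs,sn=np.cos(p[2]),np.sin(p[2])
        W=np.c_[p[0]+cs*P[:,0]-sn*P[:,1],p[1]+sn*P[:,0]+cs*P[:,1],P[:,2]]
        u=(proj(cam,W)+.5)*k-.5
        cv2.fillConvexPoly(im,cv2.convexHull(np.round(u*16).astype(np.int32)),255,shift=4)
    return cv2.resize(im,(640,400),interpolation=cv2.INTER_AREA)/255.
def fit(name,p0,cams=('top','scene'),z0=0):
    ms={}
    for c in cams:
        r=models.masks_of(c,name)
        if r: ms[c]=max(r,key=lambda a:a['p'])['region'].astype(float); print(name,c,round(max(a['p'] for a in r),2),ms[c].sum())
    out={}
    for cs in [[c] for c in ms]+([list(ms)] if len(ms)>1 else []):
        f=lambda q:sum(np.abs(render(c,name,[q[0]/1e3,q[1]/1e3,q[2]/1e2],z0=z0)-ms[c]).sum() for c in cs)
        x0=np.array([p0[0]*1e3,p0[1]*1e3,p0[2]*1e2])
        S=np.vstack([x0]+[x0+d for d in np.eye(3)*8])
        r=minimize(f,x0,method='Nelder-Mead',options=dict(initial_simplex=S,xatol=.05,fatol=.05))
        out['+'.join(cs)]=r.x; print(name,cs,np.round(r.x,2),round(r.fun,1))
    return out
E
python3 - <<'E'
from h import *
for c in('top','scene'): get_image(c)
fit('glass',(.686,-.017,-.225)); fit('strip',(.381,-.342,-2.86))
E
```

```text
glass top 0.69 6707.0
glass scene 0.55 6611.0
glass ['top'] [685.25 -16.44 -21.79] 779.1
glass ['scene'] [683.91 -12.57 -22.28] 951.1
glass ['top', 'scene'] [684.42 -14.57 -21.77] 1849.2
strip top 0.69 1134.0
strip scene 0.79 756.0
strip ['top'] [ 373.99 -342.93 -288.36] 76.6
strip ['scene'] [ 372.86 -338.92 -287.41] 78.5
strip ['top', 'scene'] [ 374.21 -341.8  -287.9 ] 168.2
```

Call:
send_rows(
  motion=[
    [0,0,-0.122,17.5,19.7,-8,1],
    [0,0,-0.122,17.5,19.7,-8,1],
    [0,0,-0.122,17.5,19.7,-8,1],
    [0,0,-0.122,17.5,19.7,-8,1],
    [0,0,-0.122,17.5,19.7,-8,1],
    [0,0,-0.122,17.5,19.7,-8,1],
    [0,0,-0.122,17.5,19.7,-8,1],
    [0,0,-0.122,17.5,19.7,-8,1],
    [0,0,-0.122,17.5,19.7,-8,1],
    [0,0,-0.122,17.5,19.7,-8,1],
    [0,0,-0.122,17.5,19.7,-8,1],
    [0,0,-0.122,17.5,19.7,-8,1],
  ],
  newtons=60,
)

```text
clock: 2.4
position: [0.3779, -0.3325, 0.206]
tcp_rot: [0.575, 0.818, -0.001, 0.001]
force: [0.4, -0.0, 0.3]
finger_gap: 0.0851
```

```bash
cat >> h.py <<'E'
def st():
    from scipy.spatial.transform import Rotation as R
    s=robot.read_state(); M=R.from_quat(s['tcp_rot']).as_matrix()
    print('t',round(s['clock'],2),'pos',np.round(np.array(s['position'])*1e3,1),'ty yaw',round(np.arctan2(M[1,1],M[0,1]),4),'tz',np.round(M[:,2],4),'F',np.round(s['force'],1),'T',np.round(s['ft_torque'],2),'gap',round(s['finger_gap']*1e3,1),'j',np.round(s['joints'],2))
    return s
E
python3 -c "
from h import *
st()"
```

```text
t 2.4 pos [ 377.9 -332.5  206. ] ty yaw 0.3465 tz [ 0.     -0.0029 -1.    ] F [ 0.4 -0.   0.3] T [-0.02 -0.08 -0.02] gap 85.1 j [-0.32 -0.21 -0.33  0.   -1.45 -2.48]
```

Call:
send_rows(
  motion=[
    [0,0,-0.083,-4,-9,0,1],
    [0,0,0,0,0,0,1],
    [0,0,0,0,0,-28,1],
  ],
)

```text
clock: 2.65
position: [0.3788, -0.3385, 0.1814]
tcp_rot: [0.608, 0.794, -0.001, 0.005]
force: [1.0, -0.8, 0.4]
finger_gap: 0.0854
```

```bash
python3 -c "
from h import *
st(); save('top1.png',get_image('top')[190:310,350:530].repeat(4,0).repeat(4,1)); save('sc1.png',get_image('scene')[50:170,230:410].repeat(4,0).repeat(4,1))"
python3 -c "
import cv2,numpy as np
cv2.imwrite('pics/both1.png',cv2.resize(np.vstack([cv2.imread('pics/top1.png'),cv2.imread('pics/sc1.png')]),(450,600)))"
```

```text
t 2.65 pos [ 378.8 -338.5  181.4] ty yaw 0.2634 tz [ 0.0063 -0.0066 -1.    ] F [ 1.  -0.8  0.4] T [-0.03 -0.12 -0.06] gap 85.4 j [-0.33 -0.2  -0.36  0.   -1.4  -2.55]
```

View pics/both1.png

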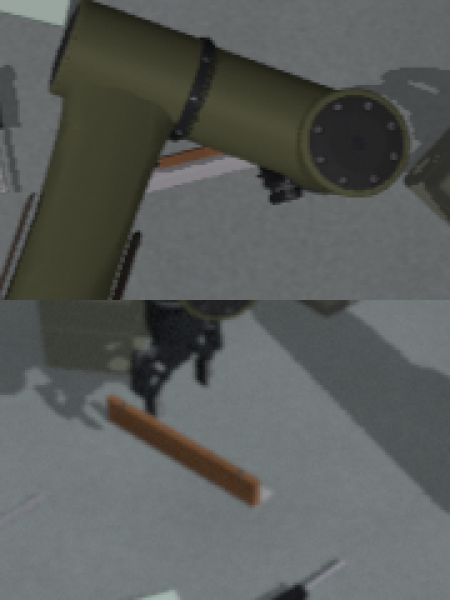

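The fingers stand over the upstand, close to its middle (scene crop about (150,400)). Going down.

Call:
send_rows(
  motion=[
    [0,0,0,-4,-3,-20,1],
    [0,0,0,0,0,-22,1],
    [0,0,0,0,0,-22,1],
    [0,0,0,0,0,-12,1],
    [0,0,0,0,0,0,1],
    [0,0,0,0,0,0,1],
  ],
)

```text
clock: 3.25
position: [0.3707, -0.3422, 0.1003]
tcp_rot: [0.606, 0.795, -0.002, -0.001]
force: [-0.7, -0.4, -1.0]
finger_gap: 0.0856
```

```bash
python3 -c "
from h import *
st()"
```

```text
t 3.25 pos [ 370.7 -342.2  100.3] ty yaw 0.268 tz [-0.0034 -0.0015 -1.    ] F [-0.7 -0.4 -1. ] T [-0.01 -0.01 -0.05] gap 85.6 j [-0.34 -0.14 -0.47  0.   -1.25 -2.53]
```

Call:
send_rows(
  motion=[
    [-0.001,-0.003,-0.004,3.5,1,-6,1],
    [0,0,0,0,0,0,1],
    [0,0,0,0,0,0,-1],
    [0,0,0,0,0,0,-1],
    [0,0,0,0,0,0,-1],
    [0,0,0,0,0,0,-1],
    [0,0,0,0,0,0,-1],
    [0,0,0,0,0,0,-1],
    [0,0,0,0,0,0,-1],
    [0,0,0,0,0,0,-1],
    [0,0,0,0,0,0,-1],
    [0,0,0,0,0,0,-1],
  ],
  newtons=60,
)

```text
clock: 4.25
position: [0.3769, -0.3429, 0.1007]
tcp_rot: [0.607, 0.794, -0.001, 0.005]
force: [0.5, 0.3, -0.0]
finger_gap: 0.0105
```

```bash
python3 -c "
from h import *
st()"
```

```text
t 4.25 pos [ 376.9 -342.9  100.7] ty yaw 0.2651 tz [ 0.007  -0.0077 -0.9999] F [ 0.5  0.3 -0. ] T [ 0.02  0.18 -0.04] gap 10.5 j [-0.34 -0.14 -0.46  0.01 -1.24 -2.54]
```

Call:
send_rows(
  motion=[
    [0,0,0,0,0,10,-1],
    [0,0,0,0,0,20,-1],
    [0,0,0,0,0,25,-1],
    [0,0,0,0,0,25,-1],
    [0,0,0,0,0,15,-1],
    [0,0,0,0,0,0,-1],
  ],
)

```text
clock: 4.75
position: [0.3743, -0.3412, 0.1982]
tcp_rot: [0.608, 0.794, -0.001, 0.001]
force: [1.1, -0.1, -1.3]
finger_gap: 0.0107
```

```bash
python3 -c "
from h import *
st(); save('sc2.png',get_image('scene')[40:190,210:410].repeat(4,0).repeat(4,1))"
```

```text
t 4.75 pos [ 374.3 -341.2  198.2] ty yaw 0.2646 tz [ 4.e-04 -3.e-03 -1.e+00] F [ 1.1 -0.1 -1.3] T [-0.04 -0.04 -0.02] gap 10.7 j [-0.34 -0.2  -0.34  0.   -1.44 -2.54]
```

View pics/sc2.png

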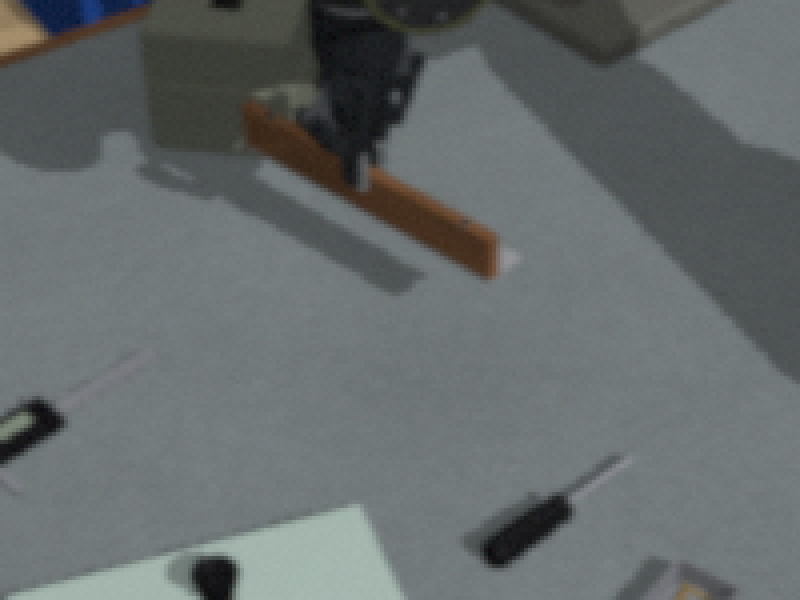

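Held and level; the tongue shows at the right end. Turn and carry.

Call:
send_rows(
  motion=[
    [0,0,0.12,5,16,0,-1],
    [0,0,0.12,5,16,0,-1],
    [0,0,0.12,5,16,0,-1],
    [0,0,0.12,5,16,0,-1],
    [0,0,0.12,5,16,0,-1],
    [0,0,0.12,5,16,0,-1],
    [0,0,0.12,5,16,0,-1],
    [0,0,0.12,5,16,0,-1],
    [0,0,0.12,5,16,0,-1],
    [0,0,0.12,5,16,0,-1],
    [0,0,0.12,5,16,0,-1],
    [0,0,0.12,5,16,0,-1],
  ],
)

```text
clock: 5.8
position: [0.4286, -0.1393, 0.1765]
tcp_rot: [-0.093, 0.996, -0.001, -0.012]
force: [0.1, -0.0, -2.2]
finger_gap: 0.0107
```

Call:
send_rows(
  motion=[
    [0,0,0.12,5,17,0,-1],
    [0,0,0.12,5,17,0,-1],
    [0,0,0.12,5,17,0,-1],
    [0,0,0.12,5,17,0,-1],
    [0,0,0.12,5,17,0,-1],
    [0,0,0.12,5,17,0,-1],
    [0,0,0.12,5,17,0,-1],
    [0,0,0.12,5,17,0,-1],
    [0,0,0.12,5,17,0,-1],
    [0,0,0.12,5,17,0,-1],
    [0,0,0,0,0,0,-1],
  ],
)

```text
clock: 6.72
position: [0.4728, 0.042, 0.1566]
tcp_rot: [-0.661, 0.75, -0.006, -0.022]
force: [0.1, -1.5, -1.5]
finger_gap: 0.0103
```

Run:
```python
from h import *
st()
im=get_image('top'); get_image('scene')
for c in('top','scene'):
    r=models.masks_of(c,'driver')
    for a in r[:2]:
        v,u=np.nonzero(a['region']); print(c,a['p'],len(u))
        if len(u):
            W=np.array([ray(c,(x,y),.012)[:2] for x,y in zip(u,v)]); i=W[:,0].argmax(); print(W[i],W[W[:,0].argmin()])
save('top3.png',im[150:300,220:420].repeat(4,0).repeat(4,1))
```

```text
t 6.72 pos [472.8  42.  156.6] ty yaw 3.0141 tz [-0.0254 -0.0373 -0.999 ] F [ 0.1 -1.5 -1.5] T [ 0.08 -0.08 -0.04] gap 10.3 j [ 0.53 -0.25 -0.46  0.02 -1.4  -0.66]
top 0.5 190
[ 0.46193587 -0.01620421] [ 0.33273033 -0.04345026]
scene 0.56 411
[0.78955103 0.01670581] [0.72061476 0.00608798]
```

View pics/top3.png

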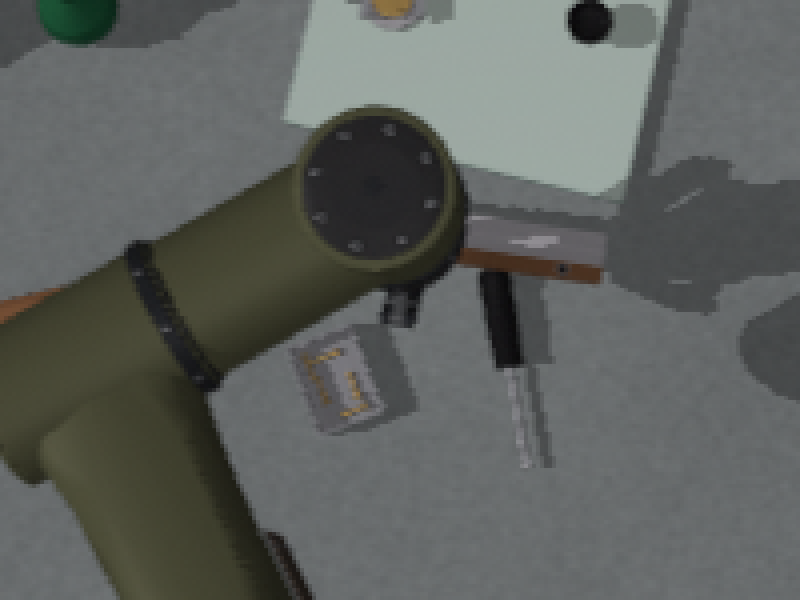

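The strip is now in front of the glass with its tongue facing it (pixels about (540,240) in the crop). The tool has tilted and over-turned a little, so I'll correct that while still high.

Call:
send_rows(
  motion=[
    [0.019,-0.013,-0.045,11,-7,0,-1],
    [0.018,-0.012,-0.045,11,-7,0,-1],
    [0,0,0,0,0,0,-1],
    [0,0,0,0,0,0,-1],
  ],
)

```text
clock: 7.25
position: [0.4943, 0.0224, 0.1569]
tcp_rot: [-0.618, 0.786, 0.001, 0.0]
force: [-0.6, -0.4, -1.8]
finger_gap: 0.0104
```

Run:
```python
from h import *
s=st(); im=get_image('scene'); save('sc4.png',im[110:280,200:420].repeat(3,0).repeat(3,1))
fit('strip',(s['position'][0],s['position'][1],-.218),cams=('scene',),z0=s['position'][2]-.1)
```

```text
t 7.25 pos [494.3  22.4 156.9] ty yaw 2.9032 tz [-0.0014  0.002  -1.    ] F [-0.6 -0.4 -1.8] T [ 0.01  0.02 -0.06] gap 10.4 j [ 0.45 -0.21 -0.42 -0.   -1.36 -0.69]
strip scene 0.59 1080.0
strip ['scene'] [495.76  23.45 -23.02] 369.8
```

View pics/sc4.png

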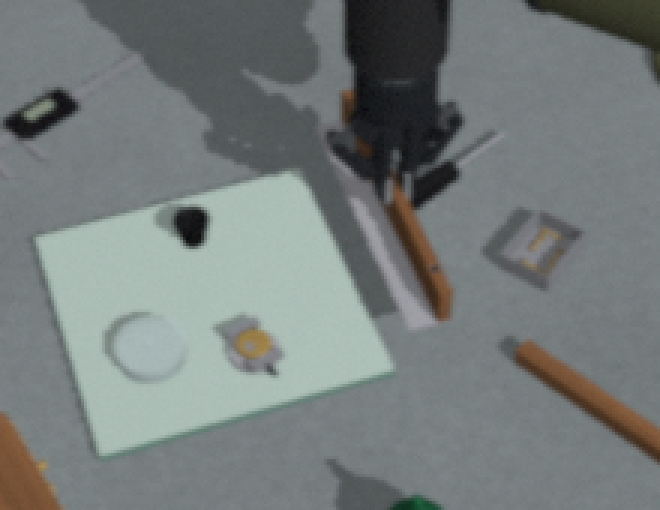

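Call:
send_rows(
  motion=[
    [0,0,0.02,0,5,-10,-1],
    [0,0,0,0,0,-15,-1],
    [0,0,0,0,0,-15,-1],
    [0,0,0,0,0,-8,-1],
    [0,0,0,0,0,0,-1],
    [0,0,0,0,0,0,-1],
  ],
)

```text
clock: 7.85
position: [0.4924, 0.0297, 0.1052]
tcp_rot: [-0.629, 0.777, 0.001, -0.0]
force: [1.0, -0.1, -1.8]
finger_gap: 0.0106
```

Run:
```python
from h import *
s=st()
```

```text
t 7.85 pos [492.4  29.7 105.2] ty yaw 2.9323 tz [-0.0016  0.0019 -1.    ] F [ 1.  -0.1 -1.8] T [ 0.04 -0.04 -0.  ] gap 10.6 j [ 0.47 -0.18 -0.49 -0.   -1.26 -0.68]
```

Call:
send_rows(
  motion=[
    [0,0,-0.008,1,-1,-3,-1],
    [0,0,0,0,0,-2,-1],
    [0,0,0,0,0,0,-1],
  ],
)

```text
clock: 8.1
position: [0.4941, 0.0292, 0.1012]
tcp_rot: [-0.627, 0.779, 0.001, 0.001]
force: [0.2, 0.0, -1.4]
finger_gap: 0.0105
```

Run:
```python
from h import *
s=st(); get_image('top'); get_image('scene')
for n,p in (('strip',(s['position'][0],s['position'][1],-.218)),('glass',(.684,-.0146,-.218))): fit(n,p)
for c in('top','scene'):
  for q in('strip_left','strip_right','glass_left','glass_right'): print(c,q,lm(c,q,.01))
```

```text
t 8.1 pos [494.1  29.2 101.2] ty yaw 2.9251 tz [ 4.e-04  2.e-03 -1.e+00] F [ 0.2  0.  -1.4] T [0.11 0.1  0.01] gap 10.5 j [ 0.47 -0.18 -0.49 -0.   -1.25 -0.68]
strip top 0.72 380.0
strip scene 0.64 956.0
strip ['top'] [496.08  26.78 -22.95] 736.7
strip ['scene'] [493.7   27.6  -22.07] 419.2
strip ['top', 'scene'] [494.33  26.49 -21.35] 1172.2
glass top 0.92 6575.0
glass scene 0.61 6704.0
glass ['top'] [685.03 -16.13 -21.83] 1104.9
glass ['scene'] [683.17 -12.31 -22.14] 941.7
glass ['top', 'scene'] [683.74 -14.24 -21.99] 2144.6
top strip_left [(0.85, [285.3, 190.5], [544.2, 167.7]), (0.17, [303.8, 245.6], [369.0, 103.9])]
top strip_right [(0.98, [372.5, 211.8], [480.4, -113.4])]
top glass_left [(0.86, [287.7, 179.4], [580.4, 160.9])]
top glass_right [(0.56, [375.2, 199.5], [520.0, -121.7])]
scene strip_left [(0.63, [349.0, 230.5], [530.6, 170.8])]
scene strip_right [(0.94, [314.8, 160.5], [463.5, -114.9])]
scene glass_left [(0.89, [331.9, 233.5], [576.5, 153.7]), (0.67, [349.1, 228.5], [526.4, 165.2])]
scene glass_right [(0.84, [298.5, 162.2], [510.5, -136.4]), (0.6, [332.4, 197.1], [501.3, 42.7])]
```

Call:
send_rows(
  motion=[
    [0,0,0,0,0,-3,-1],
    [0,0,0,0,0,-2,-1],
  ],
)

```text
clock: 8.97
position: [0.4953, 0.029, 0.1004]
tcp_rot: [-0.627, 0.779, -0.001, 0.002]
force: [-9.2, 1.2, 12.6]
finger_gap: 0.0105
```

Run:
```python
from h import *
s=st()
```

```text
t 8.97 pos [495.3  29.  100.4] ty yaw 2.9261 tz [ 3.9e-03  6.0e-04 -1.0e+00] F [-9.2  1.2 12.6] T [0.78 3.31 0.07] gap 10.5 j [ 0.47 -0.17 -0.49  0.   -1.25 -0.68]
```

Call:
send_rows(
  motion=[
    [0,0,0,0,0,0,-1],
    [0,0,0,4,-0.9,0,-1],
    [0,0,0,5,-1.1,0,-1],
  ],
)

```text
clock: 9.22
position: [0.5044, 0.0272, 0.1012]
tcp_rot: [-0.627, 0.779, -0.001, 0.002]
force: [1.0, -0.8, -1.9]
finger_gap: 0.0105
```

Run:
```python
from h import *
s=st()
```

```text
t 9.22 pos [504.4  27.2 101.2] ty yaw 2.9271 tz [ 0.0047  0.0012 -1.    ] F [ 1.  -0.8 -1.9] T [-0.03 -0.02  0.04] gap 10.5 j [ 0.45 -0.15 -0.47  0.   -1.24 -0.67]
```

Call:
send_rows(
  motion=[
    [0,0,0,5,-1.1,0,-1],
    [0,0,0,5,-1.1,0,-1],
    [0,0,0,5,-1.1,0,-1],
    [0,0,0,5,-1.1,0,-1],
    [0,0,0,0,0,0,-1],
  ],
)

```text
clock: 9.63
position: [0.5274, 0.0219, 0.1006]
tcp_rot: [-0.627, 0.779, -0.001, 0.001]
force: [-0.1, 0.2, 2.2]
finger_gap: 0.01
```

Run:
```python
from h import *
s=st()
```

```text
t 9.63 pos [527.4  21.9 100.6] ty yaw 2.927 tz [ 3.1e-03  3.0e-04 -1.0e+00] F [-0.1  0.2  2.2] T [0.42 0.28 0.15] gap 10.0 j [ 0.42 -0.08 -0.41  0.   -1.24 -0.64]
```

Run:
```python
from h import *
t=get_image('top'); s=get_image('scene')
a=cv2.resize(t[165:225,275:395],(800,400),interpolation=cv2.INTER_CUBIC); 
b=np.hstack([cv2.resize(s[215:265,300:400],(400,200),interpolation=cv2.INTER_CUBIC),cv2.resize(s[140:190,270:370],(400,200),interpolation=cv2.INTER_CUBIC)])
save('m5.png',np.vstack([a,b]))
```

```text
(no output)
```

View pics/m5.png

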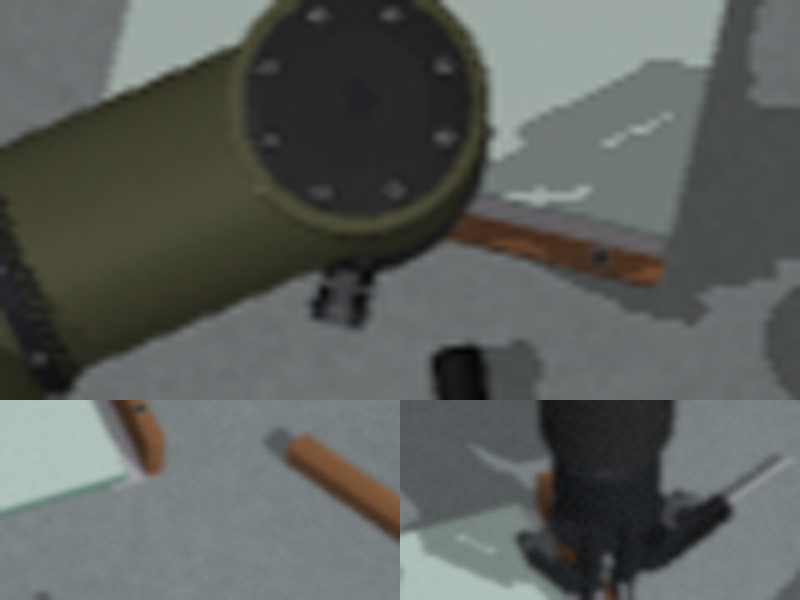

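The strip's right end lines up with the glass's right edge (crop about (660,270)), and the edges are parallel (slopes .223 and .224). The tongue is started under the glass on both sides. Sliding on.

Call:
send_rows(
  motion=[
    [0,0,0,4,-0.9,0,-1],
    [0,0,0,4,-0.9,0,-1],
    [0,0,0,2,-0.4,0,-1],
  ],
)

```text
clock: 9.98
position: [0.5371, 0.0197, 0.1005]
tcp_rot: [-0.627, 0.779, -0.001, 0.001]
force: [-1.2, 1.2, 1.6]
finger_gap: 0.0099
```

Run:
```python
from h import *
s=st()
```

```text
t 9.98 pos [537.1  19.7 100.5] ty yaw 2.9272 tz [ 2.9e-03  7.0e-04 -1.0e+00] F [-1.2  1.2  1.6] T [0.36 0.68 0.05] gap 9.9 j [ 0.41 -0.06 -0.39  0.   -1.24 -0.63]
```

Call:
send_rows(
  motion=[
    [0,0,0,1.5,-0.3,0,-1],
    [0,0,0,1.5,-0.3,0,-1],
  ],
)

```text
clock: 10.15
position: [0.5404, 0.019, 0.1005]
tcp_rot: [-0.627, 0.779, -0.0, 0.001]
force: [-1.5, -0.5, 1.1]
finger_gap: 0.0103
```

Call:
send_rows(
  motion=[
    [0,0,0,1.5,-0.3,0,-1],
  ],
)

```text
clock: 10.23
position: [0.5416, 0.0188, 0.1005]
tcp_rot: [-0.627, 0.779, -0.0, 0.001]
force: [-7.1, 2.2, 5.3]
finger_gap: 0.0101
```

Call:
send_rows(
  motion=[
    [0,0,0,1.5,-0.3,0,-1],
  ],
)

```text
clock: 10.32
position: [0.542, 0.0187, 0.1005]
tcp_rot: [-0.627, 0.779, 0.001, -0.001]
force: [-13.0, 4.4, 10.0]
finger_gap: 0.0104
```

Call:
send_rows(
  motion=[
    [0,0,0,1.5,-0.3,-1,-1],
    [0,0,0,0.5,-0.1,-2,-1],
  ],
)

```text
clock: 10.48
position: [0.5424, 0.0187, 0.1004]
tcp_rot: [-0.627, 0.779, 0.003, -0.003]
force: [-12.1, 2.5, 17.3]
finger_gap: 0.0099
```

Run:
```python
from h import *
s=st(); t=get_image('top'); sc=get_image('scene')
fit('glass',(.684,-.0146,-.218)); fit('strip',(s['position'][0],s['position'][1],-.215)); st()
a=cv2.resize(t[165:225,275:395],(800,400),interpolation=cv2.INTER_CUBIC); 
b=np.hstack([cv2.resize(sc[215:265,300:400],(400,200),interpolation=cv2.INTER_CUBIC),cv2.resize(sc[140:190,260:360],(400,200),interpolation=cv2.INTER_CUBIC)])
save('m6.png',np.vstack([a,b]))
```

```text
t 10.48 pos [542.4  18.7 100.4] ty yaw 2.9266 tz [-7.6e-03  8.0e-04 -1.0e+00] F [-12.1   2.5  17.3] T [ 1.08  4.11 -0.18] gap 9.9 j [ 0.4  -0.03 -0.36 -0.   -1.25 -0.62]
glass top 0.67 5342.0
glass scene 0.88 6560.0
glass ['top'] [687.22 -16.67 -22.78] 2218.3
glass ['scene'] [684.8  -13.22 -20.93] 1064.2
glass ['top', 'scene'] [684.96 -14.89 -21.7 ] 3370.7
strip top 0.61 215.0
strip scene 0.78 391.0
strip ['top'] [528.01  11.9  -20.02] 890.7
strip ['scene'] [515.81  45.81 -47.78] 831.8
strip ['top', 'scene'] [539.97  22.81 -21.28] 1889.1
t 10.78 pos [542.4  18.7 100.4] ty yaw 2.9265 tz [-0.0071  0.001  -1.    ] F [-11.2   2.7  14.2] T [ 1.15  4.27 -0.16] gap 10.4 j [ 0.4  -0.03 -0.36 -0.   -1.25 -0.62]
```

View pics/m6.png

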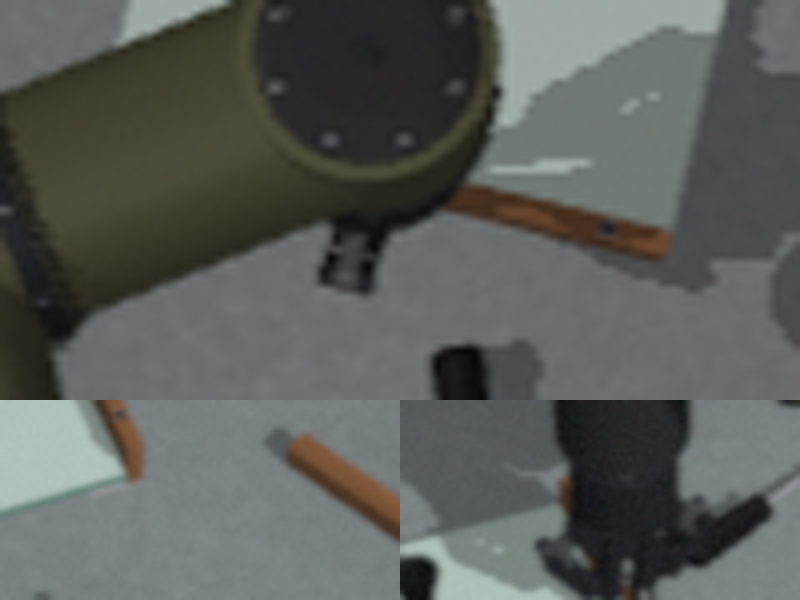

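Call:
send_rows(
  motion=[
    [0,0,0,1,-0.2,-3,-1],
    [0,0,0,1,-0.2,-3,-1],
  ],
)

```text
clock: 10.95
position: [0.5427, 0.0187, 0.1004]
tcp_rot: [-0.627, 0.779, 0.004, -0.004]
force: [-19.1, 4.5, 23.5]
finger_gap: 0.0102
```

Run:
```python
from h import *
st(); 
for i in range(6): get_image('top')
get_image('scene'); st()
for c in('top','scene'):
  for q in('strip_left','strip_right','glass_left','glass_right'): print(c,q,lm(c,q,.01)[:1])
st()
```

```text
t 10.95 pos [542.7  18.7 100.4] ty yaw 2.9272 tz [-1.110e-02  3.000e-04 -9.999e-01] F [-19.1   4.5  23.5] T [ 1.81  6.5  -0.21] gap 10.2 j [ 0.4  -0.03 -0.36 -0.   -1.25 -0.62]
t 11.3 pos [542.7  18.7 100.4] ty yaw 2.9272 tz [-1.100e-02  3.000e-04 -9.999e-01] F [-18.3   4.7  22.7] T [ 1.68  6.37 -0.24] gap 10.2 j [ 0.4  -0.03 -0.36 -0.   -1.25 -0.62]
top strip_left [(0.19, [334.7, 190.6], [546.5, 8.5])]
top strip_right [(0.43, [376.6, 200.2], [517.8, -126.2])]
top glass_left []
top glass_right [(0.72, [376.0, 200.4], [517.1, -124.3])]
scene strip_left [(0.84, [330.5, 235.0], [582.7, 156.0])]
scene strip_right [(0.89, [295.1, 166.3], [528.8, -126.7])]
scene glass_left [(0.92, [329.1, 233.0], [582.1, 148.1])]
scene glass_right [(0.77, [297.2, 163.8], [517.6, -132.6])]
t 11.7 pos [542.7  18.7 100.4] ty yaw 2.9272 tz [-1.100e-02  3.000e-04 -9.999e-01] F [-18.    3.7  21.4] T [ 1.67  6.38 -0.23] gap 10.3 j [ 0.4  -0.03 -0.36 -0.   -1.25 -0.62]
```

Run:
```python
from h import *
s=get_image('scene'); t=get_image('top')
def ov(cam,im,r0,c0,h,w,k):
    o=cv2.resize(im[r0:r0+h,c0:c0+w],(w*k,h*k),interpolation=cv2.INTER_CUBIC).copy()
    p=(.5427,.0187,-.2155); cs,sn=np.cos(p[2]),np.sin(p[2])
    def P(q): 
        q=np.array(q,float); W=np.c_[p[0]+cs*q[:,0]-sn*q[:,1],p[1]+sn*q[:,0]+cs*q[:,1],q[:,2]]
        return np.round(((proj(cam,W)-[c0,r0])+.5)*k).astype(int)
    X,Y=.006,.14
    for z in(0,.043): cv2.polylines(o,[P([(-X,-Y,z),(X,-Y,z),(X,Y,z),(-X,Y,z)])],True,(255,0,0),1)
    cv2.polylines(o,[P([(X,-Y,.014),(X+.28,-Y,.014),(X+.28,Y,.014),(X,Y,.014)])],True,(0,0,255),1)
    return o
a=ov('scene',s,205,285,40,60,10)
b=ov('top',t,150,340,40,60,5); c=ov('scene',s,145,270,40,60,5)
save('m7.png',np.vstack([a,np.hstack([b,c])]))
```

```text
(no output)
```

View pics/m7.png

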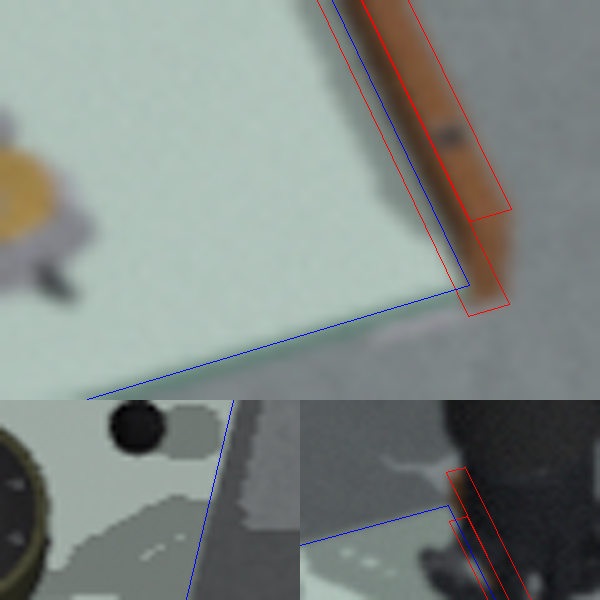

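The overlay of a flush strip and glass at the measured tool pose (left corner about (470,285) in the crop) agrees with both to about 1 px, or 3 mm. No gap shows at the edge. Handing in.

```bash
python3 -c "
from h import *
st(); print(robot.hand_in()); st()"
```

```text
t 11.8 pos [542.7  18.7 100.3] ty yaw 2.9272 tz [-1.110e-02  3.000e-04 -9.999e-01] F [-18.5   4.3  22.4] T [ 1.68  6.33 -0.22] gap 10.0 j [ 0.4  -0.03 -0.36 -0.   -1.25 -0.62]
the job is handed in; nothing more can be done
None
the job is handed in; nothing more can be done
```

I gripped the strip at its middle, turned it about 152° and slid the tongue under the glass's front edge until the upstand touched. I then pressed the strip down and handed in at 11.8 s with it still held; no verdict was reported.

**Last checks:**
- **Push and contact:** The upward force on the tool was about 22 N, and the push against the edge about 19 N, which includes bench friction. The moment about the tool axis was only about −0.2 N m, which suggests even contact along the edge.
- **Glass position:** The tool moved only about 1 mm after contact, so the glass should have shifted no more than that. I did not measure its final position more closely than the cameras allow.
- **Alignment:** A flush-fit outline drawn over the final picture matched the glass and the strip's left end to about 1 pixel (3 mm). No gap was visible at the edge, but the top camera could hide up to about 3.5 mm.

**Checks that disagreed:**
- **End offset:** The scene camera's landmarks put the strip about 8 mm too far left, which is at the limit. The top camera's right-end landmarks (about −2 mm), the outline check and the tool pose (about 1 mm) all put it within a few millimetres, so I left it.
- **Strip mask fits:** The last ones were unreliable because the gripper covered the strip, and I did not use them.
- **Grip height:** I gripped about 6 mm higher on the upstand than planned. The strip still lifted and pressed without visible slipping.

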